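# Fetch the check weight from behind the bottles for the scale check

## Robot

A 7-joint arm with a two-finger parallel gripper is mounted at the origin on the work surface. World frame = base frame: x ahead of the robot, y to its left, z up, the work surface at z = 0. Lengths are in m, angles in rad, forces in N, time in s.
With the tool pointing down it reaches from about 0.35 to 0.9 m from the base axis. Payload 8.1 kg.
Tool frame: the origin (TCP) lies at the centre of the arm's flange, where the gripper is bolted on; the fingertips stand 178 mm ahead of it and the grasp point (between the pads) lies 159 mm ahead of it; x points along the fingers, z is the direction in which the jaws open and shut, and the axes are right-handed (so a half turn about x gives the same grasp; the last joint's range is limited). The gripper opens to 92 mm and grips with 3 to 60 N. Pads are 19 mm wide; open, the fingers measure 130 mm over their backs; the gripper's body (75 mm by 190 mm) begins 47 mm behind the grasp point.
Start: joints at [1.12, 0.434, 0.025, 1.573, -0.012, 1.134, -0.075], TCP at [0.213, -0.588, 0.405] pointing down, gripper open.
Joint ranges: [-2.62, 2.62], [-0.44, 2.09], [-1.27, 1.32], [0.08, 2.57], [-1.32, 4.46], [0.12, 2], [-2.74, 2.74]. Speed limits (rad/s): [2.22, 2.22, 3.01, 3.01, 3.14, 3.14, 3.14].

## Interface

Orientations are given as a rotation vector (axis times angle).
In Python, from cell import arm, get_image, search_frame, pinpoint gives the robot as it stands.
- The arm moves only by the tool arm_command, never from a script. Its argument "motion" is a list of rows, each a list of 7 numbers: the finger opening in mm, from 0 to 91.8, then the shift along the tool's x, y, z in mm, then the turn, a rotation vector about the tool's x, y, z in degrees. In form: [[fingers, x, y, z, ax, ay, az], ...]. A call has 1 to 5 rows; each row shifts and turns the commanded pose from where the row before left it, along the tool's axes as they then stand; what a row does not reach is not made up. A row lasts 1/8 s, in which the tool goes at most 62.5 mm and 10.7 degrees, less where a joint would pass 70% of its speed; a pose out of reach is approached as far as the arm can. A call with a gripper value outside its range is refused whole. The fingers move at their own pace and stop on an object; "newtons" is the grip in N (left out, the last holds). Time passes only in rows, so rows that do not move let the fingers close. It gives the time, the measured TCP pose, the force and the opening at its end, in the units of the state.
- arm.observe(): the state, without advancing time (a new reading comes with each control period).
- get_image(name): name is "scene" or "top" or "wrist"; returns a dict with "frame" (420x560x3 uint8, red, green, blue), "range_z" (420x560 float32, m along the optical axis (not along the pixel's ray), 0 where there is no reading), "K" (3x3 intrinsics, pixels), "distortion" ([k1, k2, p1, p2, k3] as OpenCV has them; the pictures are not rectified), "origin" and "rotation" of the camera in the world; the wrist camera has in their place "tool_from_camera" (4x4, takes a point from camera to tool coordinates, whose origin is the TCP and whose axes are the tool frame's). Camera axes: x right, y down, z forward; pixel columns grow to the right and rows downward; lengths in m; the calibration is good to about 2 mm. A picture is of the moment at which its call begins: read the wrist's pose just before it.
- arm.sign_off(): hands the job in, once; it reports no verdict.
Trained networks look in the newest picture that a camera, given by its name, has taken for a name from the list of things; names that differ only in an ending like _2 or _b are one class to them, and where a whole thing is asked for, a point or a joint stands for the part that bears it (a point fixed in the world has none). Each returns a list of dicts, best first, with "p" (0 to 1); they miss things now and then, are a little off and sometimes report something else, mostly with a low value. They report only what shows in the picture. A call takes as long as a camera call. They do not tell look-alikes from the thing itself.
- search_frame(camera, target): "point" ([x, y, z] in m, in world coordinates, good to about 4 mm: the middle of the surface that is visible of it).
- pinpoint(camera, target): "point" ([x, y, z] in m, in world coordinates, good to about 4 mm: a listed point, or the origin of a listed thing).
The state is a dict: "clock": time; "joints": joint angles; "dq": joint speeds; "joint_efforts": joint torques, N m; "position": TCP position; "ee_rot": TCP orientation; "force": force on the tool from outside, world axes, zero at the start; "ft_torque": the same for the moment, N m; "width": opening from 0.0 (shut) to 1.0 (fully open).
Only numpy, scipy, OpenCV 4.12 (cv2) and the standard library are available. Lean on these libraries where they do the work, as an engineer would, in place of code of your own. Each camera call takes 0.05 s, during which the arm holds its last target. There are 200 camera calls.

## Task

Check the bench scale before packing starts: the bottle, the can and the jar in the deep black pan crowd in the check weight, so first stand all three in the empty shallow side pan, then stand the check weight in the middle of the scale's plate and leave it there. Finally put the bottle, the can and the jar back in the deep pan, each just where it stood at the start. Keep all four upright, set them down gently without dropping them, and leave the grease tin and the grape tub where they are.

Things in the scene. Friction and masses are not known exactly. Their poses are not given: they have to be found in the camera images.
- round_bottle: Round white plastic bottle, loose, standing in the deep black pan. Body 56 mm across to 112 mm height, shoulder tapering to 130 mm, then a grey round cap 30 mm across from 132 to 166 mm height (top). Plain to grip by the cap. Origin: centre of its underside; z up. About 0.2 to 0.4 kg.
- oil_can: Square steel can of vacuum-pump oil, loose, standing in the deep black pan. Body 54 x 54 mm, 120 mm high, flat top, then a black round cap 28 mm across from 120 to 154 mm height (top). Plain to grip by the cap. Origin: centre of its underside; x and y along its sides, z up. About 0.25 to 0.5 kg.
- lid_jar: Straight round amber glass jar, loose, standing in the deep black pan. Glass 55 mm across, steel screw lid 58 mm across from 118 to 148 mm height (top). Plain to grip by the lid. Origin: centre of its underside; z up. About 0.2 to 0.45 kg.
- check_weight: 500 g steel check weight, loose, standing in the deep black pan in the midst of the bottle, can and jar, on the pan's far (+x) side with one of them in front and one at either side, each about 14 mm away. Plain cylinder 40 mm across and 48 mm high with a thin neck and a knob 24 mm across on top, 68 mm high in all. Grip it round the cylinder, its neighbours cleared. Origin: centre of its underside; z up.
- stock_pan: Deep black plastic food pan, fixed on the bench for the run, holding the bottle, can, jar, check weight and grease tin. Inside 152 mm (its x) by 300 mm (its y), walls 3 mm thick and 40 mm high, flange 10 mm wide all round at the top; inner floor 3 mm above the origin. Origin: centre of its underside on the bench; x is its short direction, away from the robot.
- side_pan: Shallow aluminium baking pan, empty at the start, fixed on the bench to one side (left or right): the side area. Inside 226 mm (its x) by 150 mm (its y), walls 3 mm thick and 22 mm high, 5 mm rim; inner floor 3 mm above the origin. All three cleared things fit in a row along its x at 72 mm spacing. Origin: centre of its underside on the bench.
- scale: White low bench scale, fixed for the run, on the other side of the bench, dark display panel towards the robot. Its steel weighing plate is 150 mm (x) by 156 mm (y), top surface flat and 50 mm above the origin. Origin: on the bench, straight below the middle of the plate. The plate does not sink.
- grease_tin: Flat round aluminium tin, 50 mm across, 21 mm high, loose in the deep pan at its +y end; a bystander to leave alone. Origin: centre of its underside.
- grape_tub: Clear round tub of green grapes on the bench at the far right (+x, -y) of the deep pan, 90 mm across at the top, about 65 mm high, loose; a bystander to leave alone. Origin: centre of its underside.
There are look-alikes about, which are no part of the job. Leave any green look-alike of the oil_can alone.

How it is judged:
By the outcome, as a careful person would: the job done as asked, in the order asked, and still so for the second after the job is handed in, with the robot touching nothing.
It also fails if it takes over 144 s, if anything falls off the work surface, if the arm or the gripper's body presses on something with over 40 N, if the wrist force passes 120 N, or if a joint passes its speed limit or range.

## Working session

There is one attempt and no reset: what is moved stays moved. The work goes in short steps, Python scripts to look and compute and a tool call to move; the robot and the scene stay as the last step left them, time stands still between calls to the robot, and variables do not carry over. Pictures are saved under pics/ and viewed, about 12 in all and at most 16, crops included, and the job is handed in when it is done.

Besides the shell and the picture viewer there is one more tool, called as name([rows], argument=value, ...), one row to a line, values as JSON. arm_command: Moves the arm, as the interface text tells. Its arguments: {"type":"object","properties":{"motion":{"type":"array"},"newtons":{"type":"number"}},"required":["motion"]}

```bash
mkdir -p pics; ls; cat > h.py <<'E'
import numpy as np, cv2
from scipy.spatial.transform import Rotation as R
from cell import arm, get_image, search_frame, pinpoint
np.set_printoptions(precision=4, suppress=True)
def save(im,name): cv2.imwrite('pics/'+name,im['frame'][:,:,::-1])
def cloud(im, st=None):
    d=im['range_z']; h,w=d.shape
    u,v=np.meshgrid(np.arange(w),np.arange(h))
    p=cv2.undistortPoints(np.stack([u,v],-1).reshape(-1,1,2).astype(np.float64),np.array(im['K']),np.array(im['distortion'])).reshape(h,w,2)
    P=np.dstack([p[...,0]*d,p[...,1]*d,d])
    if 'origin' in im: return P@np.array(im['rotation']).T+np.array(im['origin'])
    T=np.array(im['tool_from_camera']); Q=P@T[:3,:3].T+T[:3,3]
    return Q@R.from_rotvec(st['ee_rot']).as_matrix().T+np.array(st['position'])
E
python3 - <<'E'
from h import *
s=arm.observe(); print(s['clock'],s['position'],s['ee_rot'],s['force'],s['width']); print(R.from_rotvec(s['ee_rot']).as_matrix())
for c in ['top','scene']:
    im=get_image(c); save(im,c+'0.png'); print(c,im['origin'])
    for t in ['round_bottle','oil_can','lid_jar','check_weight','stock_pan','side_pan','scale','grease_tin','grape_tub']:
        print(t,[(np.round(r['point'],4).tolist(),round(r['p'],2)) for r in pinpoint(c,t)][:3])
E
```

```text
pics
0.0 [ 0.2129 -0.5874  0.4039] [ 0.9502  1.3553 -0.9489] [-0.2924 -0.8535 -0.3041] 1.0030224962883412
[[-0.0007  0.9401  0.3408]
 [ 0.0014  0.3408 -0.9401]
 [-1.     -0.0001 -0.0016]]
top [ 0.3534 -0.0159  1.1539]
round_bottle [([0.5192, -0.0094, 0.0026], 0.59)]
oil_can [([0.5736, -0.0799, 0.0074], 0.78), ([0.725, -0.023, -0.0007], 0.73), ([0.7323, -0.1283, -0.0019], 0.56)]
lid_jar [([0.5816, 0.0505, 0.0099], 0.96)]
check_weight [([0.576, -0.0153, 0.0027], 0.6)]
stock_pan [([0.5588, 0.0228, -0.0024], 0.88)]
side_pan [([0.4684, -0.3198, -0.0008], 0.78), ([0.7012, -0.2718, 0.0014], 0.32), ([0.5548, 0.0211, -0.003], 0.25)]
scale [([0.5088, 0.3299, -0.0009], 0.61)]
grease_tin [([0.7025, -0.2687, 0.0011], 0.74)]
grape_tub [([0.6991, -0.2682, -0.0022], 0.56), ([0.5734, -0.0803, 0.0066], 0.3)]
scene [1.2569 0.2551 0.5661]
round_bottle [([0.5132, -0.011, 0.0041], 0.89)]
oil_can [([0.7205, -0.0194, -0.0005], 0.94), ([0.7314, -0.1309, 0.0022], 0.75), ([0.5704, -0.0738, 0.0013], 0.59)]
lid_jar [([0.5773, 0.048, 0.0069], 0.75)]
check_weight [([0.5743, -0.0127, 0.0003], 0.97), ([0.5099, -0.0116, 0.005], 0.6)]
stock_pan [([0.5535, 0.0189, -0.0005], 0.57), ([0.5761, 0.0475, 0.0034], 0.48), ([0.5707, -0.0765, 0.0014], 0.36)]
side_pan [([0.4682, -0.3165, 0.0006], 0.91), ([0.5749, -0.013, -0.0011], 0.51)]
scale [([0.5082, 0.3322, -0.0012], 0.65)]
grease_tin [([0.5999, 0.1328, 0.0041], 0.59), ([0.5753, 0.048, 0.0027], 0.43)]
grape_tub [([0.6977, -0.2759, -0.0023], 0.64)]
```

View pics/top0.png

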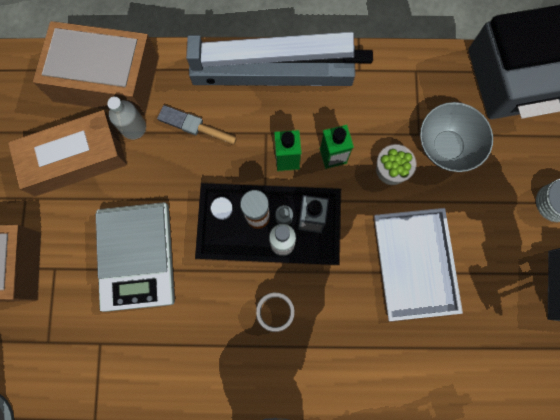

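View pics/scene0.png

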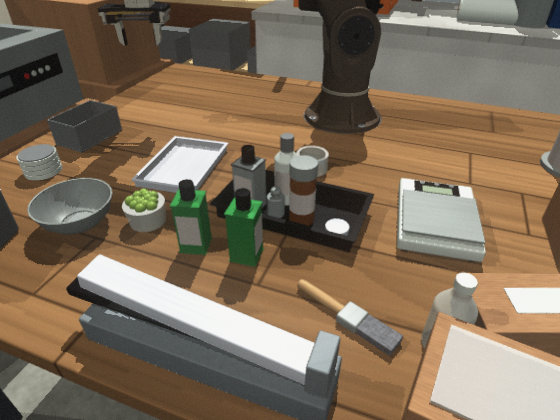

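Top view: the deep pan holds the bottle (282,238), can (314,213), jar (255,207), weight (285,214) and tin (221,208). The side pan is at (417,263) on -y, the scale at (135,255) on +y, and two green look-alike cans at (288,150) and (337,146). The scene view agrees. Next I measure tops and yaws.

```bash
cat > m.py <<'E'
from h import *
def top(P,c,zlo,zhi,r=0.04):
    m=(np.hypot(P[...,0]-c[0],P[...,1]-c[1])<r)&(P[...,2]>zlo)&(P[...,2]<zhi)
    q=P[m]
    if len(q)<4: return None
    (cx,cy),rad=cv2.minEnclosingCircle(q[:,:2].astype(np.float32))
    rect=cv2.minAreaRect((q[:,:2]*1000).astype(np.float32))
    return len(q),np.round([cx,cy,rad,np.median(q[:,2])],4),np.round(q[:,:2].mean(0),4),np.round(rect[0]+rect[1]+(rect[2],),1)
E
python3 - <<'E'
from m import *
for c in ['top','scene']:
    im=get_image(c); P=cloud(im); print(c)
    for n,xy,zl,zh,r in [('bottle',(.515,-.01),.158,.18,.03),('cancap',(.572,-.077),.147,.17,.03),('canbody',(.572,-.077),.112,.13,.045),('jar',(.579,.049),.143,.16,.04),('weight',(.575,-.014),.06,.08,.02),('tin',(.6,.133),.015,.035,.035),('grape',(.7,-.27),.05,.09,.06),('cup',(.4,0),.02,.12,.1),('plate',(.508,.33),.044,.056,.12),('sidefloor',(.468,-.318),-.004,.010,.1)]:
        print(n,top(P,xy,zl,zh,r))
    m=(P[...,2]>.035)&(P[...,2]<.048)&(abs(P[...,0]-.555)<.11)&(abs(P[...,1]-.02)<.19)
    print('panrim',cv2.minAreaRect((P[m][:,:2]*1000).astype(np.float32)))
    m=(P[...,2]>.016)&(P[...,2]<.03)&(abs(P[...,0]-.468)<.15)&(abs(P[...,1]+.318)<.11)
    print('siderim',cv2.minAreaRect((P[m][:,:2]*1000).astype(np.float32)))
E
```

```text
Traceback (most recent call last):
  File "h.py", line 11, in cloud
    if 'origin' in im: return P@np.array(im['rotation']).T+np.array(im['origin'])
                              ~~~~~~~~~~~~~~~~~~~~~~~~~~~~^~~~~~~~~~~~~~~~~~~~~~~
ValueError: operands could not be broadcast together with shapes (420,560) (3,)
```

arm_command([
  [91.8,0,40,-40,10,0,0],
  [91.8,0,50,-35,10,0,0],
  [91.8,0,55,-55,0,0,0],
  [91.8,0,30,-50,0,0,0],
  [91.8,0,0,-50,0,0,0],
])

```text
clock: 1.68
position: [0.357, -0.3467, 0.4048]
ee_rot: [1.208, 1.209, -1.207]
force: [-0.1, 0.4, 0.2]
width: 0.999
```

```bash
sed -i "s/np.array(im\['rotation'\])/rot(im['rotation'])/" h.py; cat >> h.py <<'E'
def rot(r):
    r=np.array(r,float); return R.from_rotvec(r).as_matrix() if r.size==3 else (R.from_quat(r).as_matrix() if r.size==4 else r.reshape(3,3))
E
sed -i 's/np.dstack(\[p\[...,0\]\*d,p\[...,1\]\*d,d\])/np.stack([p[...,0]*d,p[...,1]*d,d],-1)/' h.py
cat > tops.py <<'E'
from m import *
for c in ['top','scene']:
    im=get_image(c); print(c,np.shape(im['rotation'])); P=cloud(im)
    for n,xy,zl,zh,r in [('bottle',(.515,-.01),.158,.18,.03),('cancap',(.572,-.077),.147,.17,.03),('canbody',(.572,-.077),.112,.13,.045),('jar',(.579,.049),.143,.16,.04),('weight',(.575,-.014),.06,.08,.02),('tin',(.6,.133),.015,.035,.035),('grape',(.7,-.27),.05,.09,.06),('cup',(.4,0),.02,.12,.1),('plate',(.508,.33),.044,.056,.12),('sidefloor',(.468,-.318),-.004,.010,.1)]:
        print(n,top(P,xy,zl,zh,r))
    m=(P[...,2]>.035)&(P[...,2]<.048)&(abs(P[...,0]-.555)<.11)&(abs(P[...,1]-.02)<.19)
    print('panrim',cv2.minAreaRect((P[m][:,:2]*1000).astype(np.float32)))
    m=(P[...,2]>.016)&(P[...,2]<.03)&(abs(P[...,0]-.468)<.15)&(abs(P[...,1]+.318)<.11)
    print('siderim',cv2.minAreaRect((P[m][:,:2]*1000).astype(np.float32)))
E
python3 tops.py
```

```text
top (3,)
bottle (175, array([ 0.5135, -0.0109,  0.0149,  0.1666]), array([ 0.5132, -0.0112]), array([513.4, -11.1,  28.3,  28.1,  39.9]))
cancap (141, array([ 0.5712, -0.0781,  0.0141,  0.1548]), array([ 0.5707, -0.0779]), array([571.2, -78. ,  28. ,  24.9,   0.2]))
canbody (507, array([ 0.5713, -0.0786,  0.0381,  0.121 ]), array([ 0.5689, -0.0774]), array([571.3, -78. ,  55. ,  56. ,  82. ]))
jar (595, array([0.5762, 0.0468, 0.0291, 0.1486]), array([0.5761, 0.0471]), array([576.4,  46.5,  55.7,  56. ,   1. ]))
weight (90, array([ 0.5752, -0.0146,  0.0119,  0.0675]), array([ 0.5747, -0.0145]), array([575. , -14.6,  22.1,  22. ,  45.8]))
tin (356, array([0.6024, 0.1304, 0.0329, 0.0213]), array([0.5938, 0.1314]), array([597.2, 133.9,  57.7,  48.4,  41.3]))
grape (735, array([ 0.6984, -0.2715,  0.0445,  0.0606]), array([ 0.6964, -0.2712]), array([ 698.8, -271.7,   81.3,   86.7,   45.1]))
cup (901, array([0.4108, 0.    , 0.0925, 0.0444]), array([ 0.4209, -0.0011]), array([412.8, -14.3, 179.8, 138.8,  12.2]))
plate (4289, array([0.5091, 0.331 , 0.1056, 0.0479]), array([0.5076, 0.3301]), a
[... 1196 characters left out ...]
665,  0.0441,  0.0607]), array([ 0.7058, -0.2641]), array([ 701.8, -264.8,   84.5,   70. ,   87.3]))
cup (448, array([0.4082, 0.0001, 0.0942, 0.0382]), array([0.3658, 0.0061]), array([399.2,   0.4, 145. , 165.4,  89.8]))
plate (3352, array([0.5108, 0.3332, 0.1073, 0.0491]), array([0.5188, 0.3351]), array([511.3, 334.3, 154.9, 156.1,   6.1]))
sidefloor (1931, array([ 0.468 , -0.3179,  0.1   ,  0.0017]), array([ 0.4683, -0.3171]), array([ 462.2, -306.6,  189.8,  175.1,    6.4]))
panrim ((557.6143798828125, 23.690444946289062), (323.752685546875, 181.7320098876953), 88.09952545166016)
siderim ((470.2301330566406, -314.45098876953125), (246.44107055664062, 168.88143920898438), 6.820776462554932)
```

arm_command([
  [91.8,0,30,-52,0,0,0],
  [91.8,0,30,-52,0,0,0],
  [91.8,0,30,-52,0,0,0],
  [91.8,0,30,-52,0,0,0],
  [91.8,0,30,-52,0,0,0],
])

```text
clock: 2.4
position: [0.5058, -0.0884, 0.405]
ee_rot: [1.211, 1.207, -1.211]
force: [1.1, -1.2, 1.6]
width: 0.999
```

arm_command([
  [91.8,-10,20,-30,0,0,0],
  [91.8,0,0,0,0,0,0],
  [91.8,0,0,0,0,0,0],
])

```text
clock: 2.78
position: [0.5248, -0.0605, 0.4145]
ee_rot: [1.21, 1.208, -1.212]
force: [0.4, 0.1, -0.1]
width: 1.0
```

```bash
cat > w.py <<'E'
from m import *
import sys
s=arm.observe(); im=get_image('wrist'); P=cloud(im,s); save(im,sys.argv[1]); print(s['clock'],s['position'],s['ee_rot'],np.array(im['tool_from_camera'])[:3,3])
for n,xy,zl,zh,r in [('bottle',(.515,-.01),.158,.18,.03),('cancap',(.572,-.077),.147,.17,.03),('canbody',(.572,-.077),.112,.13,.045),('jar',(.579,.049),.143,.16,.04),('weight',(.575,-.014),.06,.08,.02)]:
    print(n,top(P,xy,zl,zh,r))
E
python3 w.py w0.png
```

```text
2.775 [ 0.5248 -0.0605  0.4145] [ 1.2103  1.2079 -1.2116] [0.0196 0.0773 0.0019]
bottle (1072, array([ 0.5143, -0.0117,  0.0151,  0.1692]), array([ 0.516 , -0.0128]), array([514.7, -11.9,  29.1,  28.7,  31.7]))
cancap (929, array([ 0.5714, -0.0782,  0.014 ,  0.1573]), array([ 0.5718, -0.078 ]), array([571.4, -77.9,  26.7,  26.9,  58.7]))
canbody (2726, array([ 0.5712, -0.0782,  0.0384,  0.1234]), array([ 0.5735, -0.0775]), array([571.2, -78.2,  55.4,  54.7,  82.3]))
jar (3958, array([0.5766, 0.0465, 0.0293, 0.1515]), array([0.5776, 0.045 ]), array([576.2,  46.4,  57.3,  57.1,  89.1]))
weight (383, array([ 0.5753, -0.0141,  0.012 ,  0.071 ]), array([ 0.5757, -0.0148]), array([575.3, -14.2,  22.4,  23. ,  43.4]))
```

arm_command([
  [60,0,46.5,17.7,0,0,0],
  [60,50,0,0,0,0,0],
  [60,40,0,0,0,0,0],
  [60,20,0,0,0,0,0],
  [60,0,0,0,0,0,0],
], newtons=20)

```text
clock: 3.45
position: [0.5704, -0.0787, 0.3032]
ee_rot: [1.21, 1.21, -1.215]
force: [-0.1, 1.1, 0.3]
width: 0.651
```

arm_command([
  [15,0,0,0,0,0,0],
  [15,0,0,0,0,0,0],
  [15,0,0,0,0,0,0],
  [15,0,0,0,0,0,0],
], newtons=30)

```text
clock: 3.95
position: [0.5716, -0.077, 0.3053]
ee_rot: [1.211, 1.208, -1.209]
force: [-0.1, 1.1, 2.6]
width: 0.293
```

arm_command([
  [15,-10,0,0,0,0,0],
  [15,-30,0,0,0,0,0],
  [15,-35,0,0,0,0,0],
  [15,-35,0,20,0,0,0],
  [15,0,0,20,0,0,0],
])

```text
clock: 4.58
position: [0.572, -0.1177, 0.4175]
ee_rot: [1.212, 1.204, -1.207]
force: [0.0, 0.1, -5.3]
width: 0.299
```

arm_command([
  [15,0,-7.5,40,0,0,0],
  [15,0,-7.5,55,0,0,0],
  [15,0,-7.5,55,0,0,0],
  [15,0,-7.5,43,0,0,0],
  [15,0,0,0,0,0,0],
])

```text
clock: 5.2
position: [0.5384, -0.3157, 0.4124]
ee_rot: [1.213, 1.207, -1.22]
force: [0.4, 0.7, -5.1]
width: 0.3
```

arm_command([
  [15,40,0,0,0,0,0],
  [15,35,0,0,0,0,0],
  [15,20,0,0,0,0,0],
  [15,6,0,0,0,0,0],
  [15,0,0,0,0,0,0],
])

```text
clock: 5.82
position: [0.541, -0.3099, 0.3132]
ee_rot: [1.21, 1.21, -1.211]
force: [1.1, 0.7, -3.5]
width: 0.299
```

arm_command([
  [15,5,0,0,0,0,0],
  [15,2.5,0,0,0,0,0],
  [15,1,0,0,0,0,0],
  [15,0,0,0,0,0,0],
])

```text
clock: 6.32
position: [0.5412, -0.3102, 0.3054]
ee_rot: [1.21, 1.208, -1.21]
force: [-0.1, -0.1, -4.5]
width: 0.3
```

arm_command([
  [15,1,0,0,0,0,0],
  [15,0.5,0,0,0,0,0],
  [15,0,0,0,0,0,0],
])

```text
clock: 6.7
position: [0.5415, -0.3102, 0.3053]
ee_rot: [1.21, 1.207, -1.209]
force: [-3.2, 1.1, 7.7]
width: 0.296
```

arm_command([
  [60,0,0,0,0,0,0],
  [60,0,0,0,0,0,0],
  [60,0,0,0,0,0,0],
  [60,-25,0,0,0,0,0],
  [60,-40,0,0,0,0,0],
])

```text
clock: 7.32
position: [0.5407, -0.31, 0.3681]
ee_rot: [1.21, 1.212, -1.212]
force: [-0.3, 0.0, -0.4]
width: 0.653
```

arm_command([
  [60,-40,0,-30,0,0,0],
  [60,-5,-7,-60,0,0,0],
  [60,0,-7,-60,0,0,0],
  [60,0,-7,-60,0,0,0],
  [60,0,-6,-60,0,0,0],
])

```text
clock: 7.95
position: [0.514, -0.0383, 0.4139]
ee_rot: [1.211, 1.208, -1.21]
force: [1.2, -0.0, -0.2]
width: 0.656
```

arm_command([
  [60,0,0,-29,0,0,0],
  [60,0,0,0,0,0,0],
  [60,0,0,0,0,0,0],
])

```text
clock: 8.32
position: [0.5146, -0.012, 0.4136]
ee_rot: [1.21, 1.208, -1.211]
force: [0.3, -0.4, -0.2]
width: 0.658
```

```bash
python3 w.py w1.png
```

```text
8.325 [ 0.5146 -0.012   0.4136] [ 1.2103  1.2077 -1.2112] [0.0196 0.0773 0.0019]
bottle (1114, array([ 0.5141, -0.0116,  0.0151,  0.1692]), array([ 0.5157, -0.0116]), array([514.4, -11.7,  28.9,  28.9,   0.1]))
cancap None
canbody None
jar (4107, array([0.5767, 0.0467, 0.0292, 0.1514]), array([0.5775, 0.0462]), array([576.7,  47. ,  56.7,  56.9,  17.1]))
weight (389, array([ 0.5751, -0.0145,  0.0121,  0.071 ]), array([ 0.5755, -0.0143]), array([575.2, -14.3,  23.1,  23.1,  11.8]))
```

arm_command([
  [60,40,0,0,0,0,0],
  [60,40,0,0,0,0,0],
  [60,18,0,0,0,0,0],
  [15,0,0,0,0,0,0],
  [15,0,0,0,0,0,0],
])

```text
clock: 9.0
position: [0.515, -0.0118, 0.3165]
ee_rot: [1.212, 1.207, -1.21]
force: [-0.2, -0.3, 0.0]
width: 0.485
```

arm_command([
  [15,0,0,0,0,0,0],
  [15,0,0,0,0,0,0],
  [15,0,0,0,0,0,0],
])

```text
clock: 9.38
position: [0.5149, -0.0109, 0.3166]
ee_rot: [1.211, 1.207, -1.209]
force: [-0.3, 0.9, 7.0]
width: 0.316
```

arm_command([
  [15,-15,0,0,0,0,0],
  [15,-40,0,0,0,0,0],
  [15,-45,0,0,0,0,0],
  [15,0,-15,47,0,0,0],
  [15,0,-15,50,0,0,0],
])

```text
clock: 10.0
position: [0.4839, -0.1086, 0.4169]
ee_rot: [1.209, 1.209, -1.208]
force: [-0.3, -1.1, -2.8]
width: 0.32
```

arm_command([
  [15,0,-15,55,0,0,0],
  [15,0,0,55,0,0,0],
  [15,0,0,55,0,0,0],
  [15,0,0,45,0,0,0],
  [15,0,0,0,0,0,0],
])

```text
clock: 10.62
position: [0.4675, -0.3222, 0.4158]
ee_rot: [1.213, 1.205, -1.217]
force: [-0.0, 0.5, -3.0]
width: 0.321
```

arm_command([
  [15,40,0,0,0,0,0],
  [15,35,0,0,0,0,0],
  [15,20,0,0,0,0,0],
  [15,0,0,0,0,0,0],
])

```text
clock: 11.12
position: [0.4687, -0.3169, 0.3197]
ee_rot: [1.21, 1.213, -1.211]
force: [0.2, 0.3, -2.3]
width: 0.322
```

arm_command([
  [15,3,0,0,0,0,0],
  [15,1.5,0,0,0,0,0],
  [15,0,0,0,0,0,0],
])

```text
clock: 11.5
position: [0.4692, -0.318, 0.3168]
ee_rot: [1.21, 1.208, -1.21]
force: [-0.3, -0.7, -3.3]
width: 0.32
```

arm_command([
  [15,0.8,0,0,0,0,0],
  [15,0.7,0,0,0,0,0],
  [15,0,0,0,0,0,0],
])

```text
clock: 11.88
position: [0.4697, -0.3181, 0.3166]
ee_rot: [1.21, 1.206, -1.209]
force: [-2.4, 1.2, 11.3]
width: 0.321
```

arm_command([
  [60,0,0,0,0,0,0],
  [60,0,0,0,0,0,0],
  [60,0,0,0,0,0,0],
  [60,-25,0,0,0,0,0],
  [60,-40,0,0,0,0,0],
])

```text
clock: 12.5
position: [0.4687, -0.3178, 0.3792]
ee_rot: [1.21, 1.212, -1.212]
force: [0.5, 0.0, 1.1]
width: 0.649
```

arm_command([
  [85,-35,0,-20,0,0,0],
  [85,0,15,-55,0,0,0],
  [85,0,18,-55,0,0,0],
  [85,0,18,-55,0,0,0],
  [85,0,18,-55,0,0,0],
])

```text
clock: 13.12
position: [0.5388, -0.0764, 0.4148]
ee_rot: [1.211, 1.208, -1.21]
force: [0.8, -0.9, 0.3]
width: 0.925
```

arm_command([
  [85,0,18,-55,0,0,0],
  [85,0,20,-50,0,0,0],
  [85,0,0,-20,0,0,0],
  [85,0,0,0,0,0,0],
  [85,0,0,0,0,0,0],
])

```text
clock: 13.75
position: [0.5764, 0.0447, 0.4146]
ee_rot: [1.211, 1.207, -1.213]
force: [-0.1, -0.6, 0.5]
width: 0.927
```

```bash
python3 w.py w2.png
```

```text
13.75 [0.5764 0.0447 0.4146] [ 1.2108  1.2067 -1.2128] [0.0196 0.0773 0.0019]
bottle None
cancap None
canbody None
jar (3401, array([0.5772, 0.0472, 0.029 , 0.1513]), array([0.5788, 0.0471]), array([577.7,  47. ,  56.8,  57. ,  25.9]))
weight (347, array([ 0.5761, -0.0142,  0.012 ,  0.0706]), array([ 0.5773, -0.0135]), array([576.2, -13.8,  22.5,  23. ,  46.2]))
```

arm_command([
  [85,40,0.3,-2.1,0,0,0],
  [85,40,0,0,0,0,0],
  [85,27,0,0,0,0,0],
  [85,10,0,0,0,0,0],
  [85,0,0,0,0,0,0],
])

```text
clock: 14.42
position: [0.577, 0.0479, 0.2978]
ee_rot: [1.211, 1.208, -1.212]
force: [-0.5, 1.3, 0.3]
width: 0.928
```

arm_command([
  [45,0,0,0,0,0,0],
  [45,0,0,0,0,0,0],
  [45,0,0,0,0,0,0],
  [45,0,0,0,0,0,0],
])

```text
clock: 14.92
position: [0.5771, 0.0489, 0.2983]
ee_rot: [1.211, 1.208, -1.209]
force: [-0.2, -1.5, 4.7]
width: 0.626
```

arm_command([
  [45,-15,0,0,0,0,0],
  [45,-45,0,0,0,0,0],
  [45,-50,0,0,0,0,0],
  [45,0,-20,40,0,0,0],
  [45,0,-26,50,0,0,0],
])

```text
clock: 15.55
position: [0.5305, -0.0409, 0.409]
ee_rot: [1.209, 1.209, -1.207]
force: [0.7, -0.4, -2.6]
width: 0.624
```

arm_command([
  [45,0,-26,50,0,0,0],
  [45,0,-26,50,0,0,0],
  [45,0,-26,50,0,0,0],
  [45,0,-26,50,0,0,0],
  [45,0,-28,50,0,0,0],
])

```text
clock: 16.18
position: [0.3974, -0.292, 0.4086]
ee_rot: [1.21, 1.208, -1.209]
force: [0.8, -1.6, -2.3]
width: 0.624
```

arm_command([
  [45,0,0,35,0,0,0],
  [45,0,0,0,0,0,0],
  [45,0,0,0,0,0,0],
])

```text
clock: 16.55
position: [0.3986, -0.3251, 0.408]
ee_rot: [1.21, 1.209, -1.209]
force: [-0.3, 0.3, -2.3]
width: 0.625
```

arm_command([
  [45,45,0,0,0,0,0],
  [45,40,0,0,0,0,0],
  [45,18,0,0,0,0,0],
  [45,4,0,0,0,0,0],
  [45,0,0,0,0,0,0],
])

```text
clock: 17.18
position: [0.399, -0.3253, 0.3013]
ee_rot: [1.209, 1.209, -1.209]
force: [-0.5, -0.1, -3.2]
width: 0.626
```

arm_command([
  [45,2,0,0,0,0,0],
  [45,1,0,0,0,0,0],
  [45,0,0,0,0,0,0],
])

```text
clock: 17.55
position: [0.3986, -0.3259, 0.2983]
ee_rot: [1.21, 1.207, -1.21]
force: [0.3, 0.7, 0.3]
width: 0.623
```

arm_command([
  [45,0.6,0,0,0,0,0],
  [85,0,0,0,0,0,0],
  [85,0,0,0,0,0,0],
  [85,0,0,0,0,0,0],
  [85,-20,0,0,0,0,0],
])

```text
clock: 18.18
position: [0.3979, -0.3255, 0.3161]
ee_rot: [1.21, 1.212, -1.211]
force: [0.1, -0.3, 0.4]
width: 0.925
```

arm_command([
  [85,-40,0,0,0,0,0],
  [85,-40,0,0,0,0,0],
  [70,0,25,-45,0,0,0],
  [70,0,28,-50,0,0,0],
  [70,0,28,-50,0,0,0],
])

```text
clock: 18.8
position: [0.4801, -0.1796, 0.3974]
ee_rot: [1.211, 1.207, -1.211]
force: [1.3, -0.9, 0.7]
width: 0.765
```

arm_command([
  [70,0,28,-50,0,0,0],
  [70,0,28,-50,0,0,0],
  [70,0,28,-50,0,0,0],
  [70,0,12,-17,0,0,0],
  [70,0,0,0,0,0,0],
])

```text
clock: 19.42
position: [0.5762, -0.0129, 0.3967]
ee_rot: [1.208, 1.21, -1.209]
force: [0.4, -0.3, 0.6]
width: 0.764
```

arm_command([
  [70,20,0,0,0,0,0],
  [70,0,0,0,0,0,0],
])

```text
clock: 19.68
position: [0.5748, -0.0163, 0.3759]
ee_rot: [1.21, 1.209, -1.215]
force: [0.1, -0.7, 0.4]
width: 0.764
```

```bash
python3 w.py w3.png; python3 - <<'E'
from h import *
im=get_image('top'); save(im,'top1.png')
E
```

```text
19.675 [ 0.5748 -0.0163  0.3759] [ 1.2097  1.2088 -1.2152] [0.0196 0.0773 0.0019]
bottle None
cancap None
canbody None
jar None
weight (435, array([ 0.5761, -0.0144,  0.012 ,  0.0708]), array([ 0.5773, -0.0144]), array([576.2, -14.3,  23.1,  22.7,  75.8]))
```

View pics/top1.png

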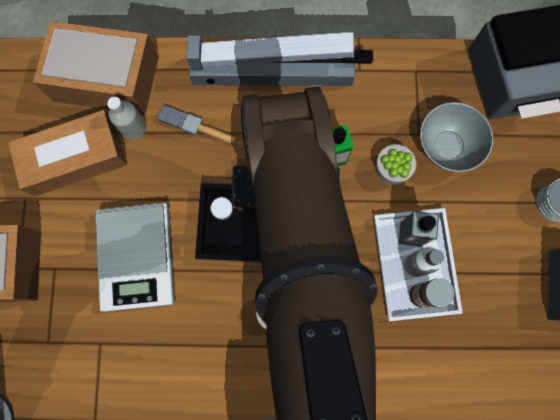

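View pics/w3.png

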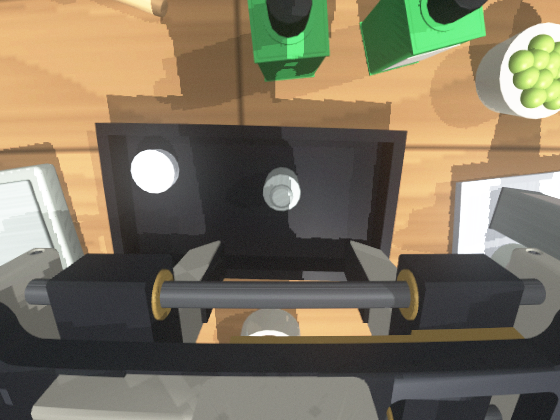

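Side pan now holds can (424,226), bottle (428,262) and jar (433,293) upright. The wrist view shows the weight at (281,190), clear of everything, so I descend onto it.

arm_command([
  [70,50,0,0,0,0,0],
  [70,50,0,0,0,0,0],
  [70,10,0,0,0,0,0],
  [70,0,0,0,0,0,0],
  [70,0,0,0,0,0,0],
])

```text
clock: 20.4
position: [0.5768, -0.0141, 0.2693]
ee_rot: [1.212, 1.206, -1.208]
force: [0.6, 0.9, 0.5]
width: 0.76
```

```bash
python3 w.py w4.png
```

```text
20.4 [ 0.5768 -0.0141  0.2693] [ 1.212   1.206  -1.2079] [0.0196 0.0773 0.0019]
bottle None
cancap (861, array([ 0.5735, -0.0769,  0.0289,  0.1624]), array([ 0.5815, -0.0674]), array([573.3, -74.5,  45. ,  43.5,   0.5]))
canbody (777, array([ 0.5773, -0.0596,  0.0133,  0.1213]), array([ 0.5861, -0.0577]), array([581.4, -55. ,  13.2,  26.4,  48.5]))
jar (633, array([0.5891, 0.0456, 0.0341, 0.1543]), array([0.5826, 0.0283]), array([594.9,  40.2,  68. ,  18.4,  47.1]))
weight (975, array([ 0.5763, -0.0143,  0.012 ,  0.0708]), array([ 0.5781, -0.0145]), array([576.4, -14.5,  22.9,  23. ,  73.5]))
```

Well aligned. Down 79 mm and grip.

arm_command([
  [70,40,0,0,0,0,0],
  [70,30,0,0,0,0,0],
  [70,9,0,0,0,0,0],
  [70,0,0,0,0,0,0],
])

```text
clock: 20.95
position: [0.5763, -0.014, 0.1889]
ee_rot: [1.21, 1.208, -1.21]
force: [0.8, 0.3, 0.2]
width: 0.757
```

arm_command([
  [30,0,0,0,0,0,0],
  [30,0,0,0,0,0,0],
  [30,0,0,0,0,0,0],
  [30,0,0,0,0,0,0],
])

```text
clock: 21.45
position: [0.576, -0.0139, 0.1886]
ee_rot: [1.211, 1.208, -1.21]
force: [0.0, 0.9, 4.3]
width: 0.432
```

arm_command([
  [30,-15,0,0,0,0,0],
  [30,-45,0,0,0,0,0],
  [30,-50,0,0,0,0,0],
  [30,0,-10,-45,0,0,0],
  [30,0,-10,-50,0,0,0],
])

```text
clock: 22.08
position: [0.5557, 0.0809, 0.2994]
ee_rot: [1.213, 1.206, -1.212]
force: [0.5, 1.5, -5.6]
width: 0.43
```

arm_command([
  [30,0,-12,-50,0,0,0],
  [30,0,-12,-50,0,0,0],
  [30,0,-12,-50,0,0,0],
  [30,0,-11,-50,0,0,0],
  [30,0,0,-50,0,0,0],
])

```text
clock: 22.7
position: [0.508, 0.3323, 0.2985]
ee_rot: [1.209, 1.209, -1.211]
force: [1.3, -0.2, -5.2]
width: 0.429
```

arm_command([
  [30,0,0,0,0,0,0],
  [30,0,0,0,0,0,0],
  [30,0,0,0,0,0,0],
])

```text
clock: 23.08
position: [0.5097, 0.3293, 0.2981]
ee_rot: [1.211, 1.207, -1.213]
force: [0.6, -0.0, -4.8]
width: 0.432
```

```bash
python3 - <<'E'
from m import *
s=arm.observe(); im=get_image('wrist'); P=cloud(im,s); save(im,'w5.png'); print(s['position'],s['ee_rot'])
print(top(P,(.509,.331),.045,.055,.12))
E
```

```text
[0.5097 0.3293 0.2981] [ 1.2107  1.2067 -1.2125]
(23199, array([0.5259, 0.3321, 0.0959, 0.0504]), array([0.5387, 0.3311]), array([525.9, 332.8, 115.3, 156.8,   6.6]))
```

View pics/w5.png

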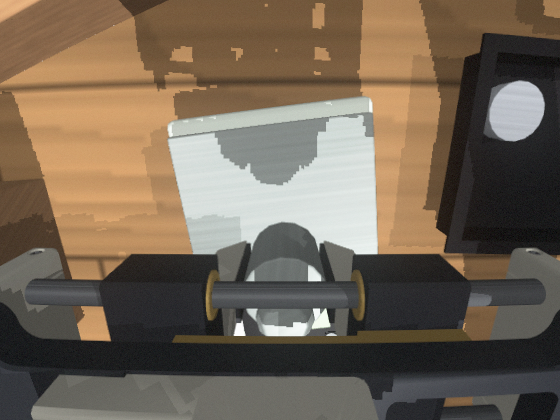

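The plate's far edge confirms a centre of (0.509, 0.331). Lowering the weight.

arm_command([
  [30,35,0,-1.5,0,0,0],
  [30,18,0,0,0,0,0],
  [30,5,0,0,0,0,0],
  [30,2,0,0,0,0,0],
  [30,0,0,0,0,0,0],
])

```text
clock: 23.75
position: [0.5096, 0.3327, 0.2388]
ee_rot: [1.211, 1.208, -1.209]
force: [0.2, 0.5, -4.1]
width: 0.434
```

arm_command([
  [30,1,0,0,0,0,0],
  [30,0.7,0,0,0,0,0],
  [30,0,0,0,0,0,0],
])

```text
clock: 24.12
position: [0.5093, 0.3325, 0.2365]
ee_rot: [1.21, 1.208, -1.21]
force: [-0.5, 0.6, -5.2]
width: 0.433
```

arm_command([
  [30,0.7,0,0.8,0,0,0],
  [30,0.5,0,0,0,0,0],
  [30,0,0,0,0,0,0],
])

```text
clock: 24.5
position: [0.5093, 0.3317, 0.2356]
ee_rot: [1.21, 1.208, -1.21]
force: [-2.3, -2.1, 3.1]
width: 0.431
```

arm_command([
  [70,0,0,0,0,0,0],
  [70,0,0,0,0,0,0],
  [70,0,0,0,0,0,0],
  [70,-20,0,0,0,0,0],
  [70,-50,0,0,0,0,0],
])

```text
clock: 25.12
position: [0.5087, 0.3311, 0.3038]
ee_rot: [1.206, 1.209, -1.214]
force: [-0.0, 1.0, 0.6]
width: 0.761
```

arm_command([
  [70,-50,0,0,0,0,0],
  [85,-50,0,0,0,0,0],
  [85,-4,-5,50,0,0,0],
  [85,0,-10,55,0,0,0],
  [85,0,-10,55,0,0,0],
])

```text
clock: 25.75
position: [0.4837, 0.1702, 0.4094]
ee_rot: [1.211, 1.208, -1.209]
force: [0.6, -0.5, 0.3]
width: 0.927
```

arm_command([
  [85,0,-10,55,0,0,0],
  [85,0,-10,55,0,0,0],
  [85,0,-10,55,0,0,0],
  [85,0,-10,55,0,0,0],
  [85,0,-10,55,0,0,0],
])

```text
clock: 26.38
position: [0.4331, -0.1048, 0.4096]
ee_rot: [1.21, 1.208, -1.209]
force: [1.2, 0.3, 0.9]
width: 0.925
```

arm_command([
  [85,0,-10,55,0,0,0],
  [85,0,-10,55,0,0,0],
  [85,0,-10,55,0,0,0],
  [85,0,-6,58,0,0,0],
  [85,0,0,0,0,0,0],
])

```text
clock: 27.0
position: [0.3957, -0.3305, 0.4093]
ee_rot: [1.214, 1.204, -1.217]
force: [-0.1, 0.9, -0.1]
width: 0.923
```

```bash
cat > ws.py <<'E'
from m import *
s=arm.observe(); im=get_image('wrist'); P=cloud(im,s); save(im,'w6.png'); print(s['clock'],s['position'],s['ee_rot'])
im=get_image('top'); T=cloud(im); save(im,'top2.png')
for n,xy,zl,zh,r in [('weight',(.509,.331),.10,.13,.03),('jar',(.3985,-.326),.143,.16,.04),('bottle',(.47,-.319),.158,.18,.03),('cancap',(.5415,-.31),.147,.17,.03),('canbody',(.5415,-.31),.112,.13,.045)]:
    print(n,top(P,xy,zl,zh,r),top(T,xy,zl,zh,r))
E
python3 ws.py
```

```text
27.0 [ 0.3957 -0.3305  0.4093] [ 1.2137  1.2036 -1.2169]
weight None (92, array([0.508 , 0.3316, 0.0157, 0.1143]), array([0.5096, 0.329 ]), array([509.8, 331.4,  26. ,  21.5,  87.3]))
jar (3556, array([ 0.3989, -0.3279,  0.0289,  0.1513]), array([ 0.4003, -0.3279]), array([ 399. , -328. ,   57.1,   56.8,   57.2])) None
bottle (1372, array([ 0.4678, -0.319 ,  0.015 ,  0.1694]), array([ 0.4679, -0.3192]), array([ 467.9, -319.1,   28.9,   28.7,   89.5])) (193, array([ 0.4704, -0.318 ,  0.0158,  0.167 ]), array([ 0.4697, -0.317 ]), array([ 469.9, -317.6,   29.9,   28.5,   85. ]))
cancap (1403, array([ 0.5406, -0.312 ,  0.0145,  0.1572]), array([ 0.5393, -0.3122]), array([ 539.8, -312.1,   27.5,   26.2,   87.5])) (144, array([ 0.5424, -0.3101,  0.0141,  0.1548]), array([ 0.5414, -0.3093]), array([ 541.8, -309.6,   26.7,   25.1,   88.6]))
canbody (3187, array([ 0.5401, -0.3117,  0.0389,  0.1233]), array([ 0.5346, -0.3134]), array([ 540.1, -311.6,   55.6,   54.7,   82.8])) (506, array([ 0.5372, -0.3102,  0.0406,  0.1215]), array([ 0.5397, -0.3068]), array([ 534.1, -308.9,   56.8,   70.4,   82.2]))
```

arm_command([
  [85,40,0,0,0,0,0],
  [85,40,0,0,0,0,0],
  [85,25,0,0,0,0,0],
  [85,6,0,0,0,0,0],
  [85,0,0,0,0,0,0],
])

```text
clock: 27.72
position: [0.3979, -0.3254, 0.2987]
ee_rot: [1.209, 1.209, -1.209]
force: [-0.3, -0.3, 0.8]
width: 0.927
```

arm_command([
  [45,0,0,0,0,0,0],
  [45,0,0,0,0,0,0],
  [45,0,0,0,0,0,0],
  [45,0,0,0,0,0,0],
])

```text
clock: 28.22
position: [0.3975, -0.3263, 0.2987]
ee_rot: [1.21, 1.208, -1.21]
force: [-1.0, 0.3, 3.7]
width: 0.63
```

arm_command([
  [45,-15,0,0,0,0,0],
  [45,-45,0,0,0,0,0],
  [45,-50,0,0,0,0,0],
  [45,0,20,-40,0,0,0],
  [45,0,26,-50,0,0,0],
])

```text
clock: 28.85
position: [0.4433, -0.2362, 0.4098]
ee_rot: [1.213, 1.205, -1.212]
force: [1.0, -0.6, -4.0]
width: 0.626
```

arm_command([
  [45,0,26,-50,0,0,0],
  [45,0,26,-50,0,0,0],
  [45,0,26,-50,0,0,0],
  [45,0,26,-50,0,0,0],
  [45,0,29,-50,0,0,0],
])

```text
clock: 29.48
position: [0.5772, 0.0151, 0.409]
ee_rot: [1.21, 1.208, -1.211]
force: [1.8, -0.0, -3.0]
width: 0.628
```

arm_command([
  [45,0,0,-32,0,0,0],
  [45,0,0,0,0,0,0],
  [45,0,0,0,0,0,0],
  [45,0,0,0,0,0,0],
])

```text
clock: 29.98
position: [0.5768, 0.0441, 0.4085]
ee_rot: [1.211, 1.207, -1.212]
force: [-0.2, 0.1, -2.7]
width: 0.626
```

arm_command([
  [45,45,0,0,0,0,0],
  [45,40,0,0,0,0,0],
  [45,15,0,0,0,0,0],
  [45,4,0,0,0,0,0],
  [45,0,0,0,0,0,0],
])

```text
clock: 30.6
position: [0.5775, 0.0454, 0.3054]
ee_rot: [1.211, 1.207, -1.209]
force: [0.1, -0.3, -2.1]
width: 0.622
```

arm_command([
  [45,0,0,0,0,0,0],
  [45,0,0,0,0,0,0],
])

```text
clock: 30.85
position: [0.5772, 0.0457, 0.3051]
ee_rot: [1.211, 1.208, -1.209]
force: [-0.6, 0.3, -2.9]
width: 0.625
```

arm_command([
  [45,3,-0.5,-1,0,0,0],
  [45,2,0,0,0,0,0],
  [45,1,0,0,0,0,0],
  [45,0.5,0,0,0,0,0],
  [45,0,0,0,0,0,0],
])

```text
clock: 31.48
position: [0.5766, 0.0467, 0.2988]
ee_rot: [1.211, 1.208, -1.209]
force: [-2.8, -0.4, 8.9]
width: 0.623
```

arm_command([
  [85,0,0,0,0,0,0],
  [85,0,0,0,0,0,0],
  [85,0,0,0,0,0,0],
  [85,-20,0,0,0,0,0],
  [85,-50,0,0,0,0,0],
])

```text
clock: 32.1
position: [0.5757, 0.0465, 0.3663]
ee_rot: [1.207, 1.212, -1.214]
force: [0.0, 0.3, 0.7]
width: 0.926
```

arm_command([
  [60,-47,0,0,0,0,0],
  [60,0,0,0,0,0,0],
  [60,0,0,0,0,0,0],
  [60,0,0,0,0,0,0],
])

```text
clock: 32.6
position: [0.576, 0.0466, 0.4132]
ee_rot: [1.209, 1.21, -1.212]
force: [0.2, -0.8, 0.9]
width: 0.658
```

```bash
python3 w.py w7.png
```

```text
32.6 [0.576  0.0466 0.4132] [ 1.2086  1.2101 -1.2123] [0.0196 0.0773 0.0019]
bottle None
cancap None
canbody None
jar (3452, array([0.5773, 0.0451, 0.0289, 0.1513]), array([0.5788, 0.0452]), array([577.3,  45.5,  57.2,  56.6,   2.4]))
weight None
```

arm_command([
  [60,0,-10,44,0,0,0],
  [60,0,-15,55,0,0,0],
  [60,0,-15,55,0,0,0],
  [60,0,-16,55,0,0,0],
  [60,0,-16,55,0,0,0],
])

```text
clock: 33.28
position: [0.5032, -0.2189, 0.4139]
ee_rot: [1.21, 1.21, -1.211]
force: [1.1, -0.2, 0.4]
width: 0.658
```

arm_command([
  [60,0,-17,55,0,0,0],
  [60,0,-17,45,0,0,0],
  [60,0,0,0,0,0,0],
  [60,0,0,0,0,0,0],
  [60,0,0,0,0,0,0],
])

```text
clock: 33.9
position: [0.4706, -0.3158, 0.4143]
ee_rot: [1.209, 1.211, -1.208]
force: [0.5, -0.2, -0.2]
width: 0.654
```

```bash
python3 ws.py
```

```text
33.9 [ 0.4706 -0.3158  0.4143] [ 1.2089  1.2106 -1.2083]
weight None (92, array([0.507 , 0.3296, 0.0139, 0.1144]), array([0.5093, 0.3291]), array([508.9, 330.7,  21. ,  23.9,  35. ]))
jar None None
bottle (1101, array([ 0.4684, -0.3191,  0.015 ,  0.1692]), array([ 0.4698, -0.319 ]), array([ 468.6, -319.2,   29. ,   29.2,   23.8])) None
cancap (1027, array([ 0.5404, -0.3116,  0.014 ,  0.1573]), array([ 0.5406, -0.3116]), array([ 540.3, -311.6,   27.3,   27.1,    0.3])) (74, array([ 0.5453, -0.3097,  0.013 ,  0.1555]), array([ 0.5466, -0.3105]), array([ 547.4, -309.8,   25.8,   13.9,   87.9]))
canbody (2955, array([ 0.5404, -0.3119,  0.0387,  0.1233]), array([ 0.5422, -0.3119]), array([ 540.4, -311.5,   55.3,   55.7,   82.5])) (175, array([ 0.5577, -0.3123,  0.0294,  0.1208]), array([ 0.5608, -0.308 ]), array([ 559. , -312.4,   56.5,   21.1,   85.6]))
```

arm_command([
  [60,40,-1.5,2.5,0,0,0],
  [60,40,0,0,0,0,0],
  [60,18,0,0,0,0,0],
  [60,0,0,0,0,0,0],
  [15,0,0,0,0,0,0],
])

```text
clock: 34.62
position: [0.469, -0.3196, 0.3177]
ee_rot: [1.21, 1.208, -1.209]
force: [0.0, -0.7, 0.3]
width: 0.59
```

arm_command([
  [15,0,0,0,0,0,0],
  [15,0,0,0,0,0,0],
  [15,0,0,0,0,0,0],
  [15,0,0,0,0,0,0],
])

```text
clock: 35.12
position: [0.4687, -0.3195, 0.3172]
ee_rot: [1.21, 1.208, -1.209]
force: [-0.3, 2.5, 6.6]
width: 0.319
```

arm_command([
  [15,-15,0,0,0,0,0],
  [15,-40,0,0,0,0,0],
  [15,-45,0,0,0,0,0],
  [15,0,0,-43,0,0,0],
  [15,0,0,-50,0,0,0],
])

```text
clock: 35.75
position: [0.4681, -0.2266, 0.4178]
ee_rot: [1.212, 1.206, -1.212]
force: [1.4, 1.6, -3.2]
width: 0.324
```

arm_command([
  [15,0,15,-55,0,0,0],
  [15,0,15,-55,0,0,0],
  [15,0,16,-55,0,0,0],
  [15,0,0,-50,0,0,0],
  [15,0,0,0,0,0,0],
])

```text
clock: 36.38
position: [0.5146, -0.0072, 0.4172]
ee_rot: [1.206, 1.213, -1.204]
force: [-0.2, -0.7, -2.3]
width: 0.32
```

arm_command([
  [15,40,0,0,0,0,0],
  [15,35,0,0,0,0,0],
  [15,17,0,0,0,0,0],
  [15,0,0,0,0,0,0],
  [15,0,0,0,0,0,0],
])

```text
clock: 37.0
position: [0.5152, -0.0123, 0.3257]
ee_rot: [1.211, 1.207, -1.21]
force: [0.6, 0.5, -1.5]
width: 0.321
```

arm_command([
  [15,4,-0.7,-1,0,0,0],
  [15,3,0,0,0,0,0],
  [15,1,0,0,0,0,0],
  [15,0.5,0,0,0,0,0],
  [15,0,0,0,0,0,0],
])

```text
clock: 37.62
position: [0.5145, -0.0107, 0.3172]
ee_rot: [1.211, 1.208, -1.209]
force: [-2.3, 0.4, 6.6]
width: 0.323
```

Contact; release, lift, check and go to the can.

arm_command([
  [60,0,0,0,0,0,0],
  [60,0,0,0,0,0,0],
  [60,0,0,0,0,0,0],
  [60,-25,0,0,0,0,0],
  [60,-45,0,0,0,0,0],
])

```text
clock: 38.25
position: [0.5136, -0.0109, 0.3856]
ee_rot: [1.208, 1.211, -1.213]
force: [1.3, -0.2, -0.0]
width: 0.653
```

arm_command([
  [60,-30,0,0,0,0,0],
  [60,0,0,0,0,0,0],
  [60,0,0,0,0,0,0],
  [60,0,0,0,0,0,0],
])

```text
clock: 38.75
position: [0.5138, -0.0108, 0.4151]
ee_rot: [1.209, 1.21, -1.212]
force: [-0.8, 0.2, 0.4]
width: 0.655
```

```bash
python3 w.py w8.png
```

```text
38.75 [ 0.5138 -0.0108  0.4151] [ 1.2091  1.2099 -1.2118] [0.0196 0.0773 0.0019]
bottle (1104, array([ 0.5135, -0.0112,  0.015 ,  0.1692]), array([ 0.5149, -0.0112]), array([513.4, -11.2,  29.3,  29. ,   0.8]))
cancap None
canbody None
jar (4090, array([0.5767, 0.0448, 0.0292, 0.1514]), array([0.5776, 0.0444]), array([576.8,  45.1,  56.7,  56.8,  16.1]))
weight None
```

arm_command([
  [60,0,5,55,0,0,0],
  [60,0,5,55,0,0,0],
  [60,0,5,55,0,0,0],
  [60,0,5,55,0,0,0],
  [60,0,6,50,0,0,0],
])

```text
clock: 39.42
position: [0.5395, -0.2829, 0.4154]
ee_rot: [1.21, 1.209, -1.211]
force: [-0.1, 0.3, 0.1]
width: 0.657
```

arm_command([
  [60,0,0,30,0,0,0],
  [60,0,0,0,0,0,0],
  [60,0,0,0,0,0,0],
  [60,0,0,0,0,0,0],
])

```text
clock: 39.92
position: [0.5401, -0.3094, 0.416]
ee_rot: [1.209, 1.21, -1.208]
force: [0.3, 0.6, 1.0]
width: 0.653
```

```bash
python3 ws.py
```

```text
39.925 [ 0.5401 -0.3094  0.416 ] [ 1.2092  1.2103 -1.2085]
weight None (90, array([0.5099, 0.3296, 0.0112, 0.1145]), array([0.5097, 0.329 ]), array([509.8, 329.6,  19.8,  20.8,  45.9]))
jar None None
bottle None None
cancap (857, array([ 0.541 , -0.3116,  0.014 ,  0.1572]), array([ 0.5425, -0.3115]), array([ 541.3, -311.5,   27. ,   27.2,   62.2])) (14, array([ 0.5325, -0.3081,  0.0087,  0.1505]), array([ 0.531 , -0.3079]), array([ 531.1, -307.9,   17.3,    2.9,   81.1]))
canbody (2301, array([ 0.5411, -0.3113,  0.0386,  0.1233]), array([ 0.5461, -0.3116]), array([ 540.7, -311.5,   55.2,   55.7,   82.8])) (293, array([ 0.5295, -0.3082,  0.0299,  0.1214]), array([ 0.5268, -0.3067]), array([ 528.4, -308.1,   56.7,   27.2,   83.4]))
```

arm_command([
  [60,45,0.6,2,0,0,0],
  [60,45,0,0,0,0,0],
  [60,21,0,0,0,0,0],
  [60,0,0,0,0,0,0],
  [15,0,0,0,0,0,0],
])

```text
clock: 40.65
position: [0.5409, -0.3128, 0.3065]
ee_rot: [1.21, 1.207, -1.209]
force: [0.4, 0.1, 0.6]
width: 0.59
```

arm_command([
  [15,0,0,0,0,0,0],
  [15,0,0,0,0,0,0],
  [15,0,0,0,0,0,0],
  [15,0,0,0,0,0,0],
])

```text
clock: 41.15
position: [0.5406, -0.3123, 0.3058]
ee_rot: [1.211, 1.209, -1.209]
force: [-0.5, 3.1, 5.7]
width: 0.296
```

arm_command([
  [15,-15,0,0,0,0,0],
  [15,-45,0,0,0,0,0],
  [15,-50,0,0,0,0,0],
  [15,0,10,-45,0,0,0],
  [15,0,10,-50,0,0,0],
])

```text
clock: 41.78
position: [0.5601, -0.218, 0.4163]
ee_rot: [1.212, 1.206, -1.212]
force: [0.6, 0.8, -5.5]
width: 0.297
```

arm_command([
  [15,0,10.5,-50,0,0,0],
  [15,0,0,-50,0,0,0],
  [15,0,0,-40,0,0,0],
  [15,0,0,0,0,0,0],
  [15,0,0,0,0,0,0],
])

```text
clock: 42.4
position: [0.571, -0.0787, 0.4154]
ee_rot: [1.21, 1.208, -1.211]
force: [0.3, 0.1, -5.9]
width: 0.292
```

arm_command([
  [15,45,0,0,0,0,0],
  [15,40,0,0,0,0,0],
  [15,16,0,0,0,0,0],
  [15,0,0,0,0,0,0],
  [15,0,0,0,0,0,0],
])

```text
clock: 43.02
position: [0.5719, -0.0784, 0.3158]
ee_rot: [1.212, 1.206, -1.209]
force: [-0.1, 0.2, -5.1]
width: 0.299
```

arm_command([
  [15,5,-0.6,-0.7,0,0,0],
  [15,4,0,0,0,0,0],
  [15,1,0,0,0,0,0],
  [15,0.7,0,0,0,0,0],
  [15,0,0,0,0,0,0],
])

```text
clock: 43.65
position: [0.5712, -0.0768, 0.3057]
ee_rot: [1.212, 1.207, -1.208]
force: [-4.2, 2.6, 12.7]
width: 0.298
```

arm_command([
  [60,0,0,0,0,0,0],
  [60,0,0,0,0,0,0],
  [60,0,0,0,0,0,0],
  [60,-25,0,0,0,0,0],
  [60,-45,0,0,0,0,0],
])

```text
clock: 44.28
position: [0.57, -0.0771, 0.3727]
ee_rot: [1.208, 1.212, -1.213]
force: [0.4, -0.4, 0.9]
width: 0.653
```

arm_command([
  [60,-40,0,0,0,0,0],
  [60,0,0,0,0,0,0],
  [60,0,0,0,0,0,0],
  [60,0,0,0,0,0,0],
])

```text
clock: 44.78
position: [0.5702, -0.0771, 0.4121]
ee_rot: [1.209, 1.21, -1.212]
force: [-0.8, -0.4, -0.1]
width: 0.657
```

```bash
python3 w.py w9.png
```

```text
44.775 [ 0.5702 -0.0771  0.4121] [ 1.209   1.2105 -1.2119] [0.0196 0.0773 0.0019]
bottle None
cancap (894, array([ 0.5708, -0.0779,  0.0139,  0.1572]), array([ 0.572, -0.078]), array([570.8, -77.9,  26.9,  27.1,  40.1]))
canbody (2364, array([ 0.5705, -0.0777,  0.0387,  0.1233]), array([ 0.5758, -0.0782]), array([570.5, -78. ,  55. ,  55.5,  82.9]))
jar (3487, array([0.5769, 0.0445, 0.0292, 0.1515]), array([0.5785, 0.043 ]), array([577. ,  44.6,  56.5,  57.3,  67.3]))
weight None
```

arm_command([
  [60,0,-20,50,0,0,0],
  [60,0,-35,50,0,0,0],
  [60,0,-35,50,0,0,0],
  [60,0,-35,50,0,0,0],
  [60,0,-35,50,0,0,0],
])

```text
clock: 45.45
position: [0.4088, -0.3283, 0.4129]
ee_rot: [1.21, 1.21, -1.211]
force: [0.6, -1.2, 0.1]
width: 0.654
```

arm_command([
  [60,0,-35,50,0,0,0],
  [60,0,-35,50,0,0,0],
  [60,0,-20,50,0,0,0],
  [60,0,0,0,0,0,0],
  [60,0,0,0,0,0,0],
])

```text
clock: 46.08
position: [0.3202, -0.4764, 0.4126]
ee_rot: [1.211, 1.21, -1.21]
force: [0.3, 0.4, 0.1]
width: 0.655
```

```bash
python3 tops.py | head -12; python3 - <<'E'
from m import *
im=get_image('scene'); save(im,'scene9.png'); im=get_image('top'); save(im,'top9.png')
print(top(cloud(im),(.509,.331),.10,.13,.03)); s=arm.observe(); print(s['clock'],s['force'])
E
```

```text
top (3,)
bottle (174, array([ 0.5132, -0.0112,  0.0149,  0.1666]), array([ 0.5126, -0.011 ]), array([512.7, -10.9,  28.2,  28. ,  29.6]))
cancap (144, array([ 0.5699, -0.0776,  0.0137,  0.1551]), array([ 0.5695, -0.0777]), array([569.7, -78. ,  24.9,  26.1,  89.1]))
canbody (501, array([ 0.5711, -0.0779,  0.0383,  0.121 ]), array([ 0.5679, -0.0773]), array([570.6, -78. ,  55.1,  56. ,  83.3]))
jar (596, array([0.5764, 0.0455, 0.029 , 0.1486]), array([0.576 , 0.0452]), array([575.9,  45. ,  56.1,  56.4,  86.9]))
weight None
tin (356, array([0.5944, 0.1316, 0.0249, 0.0214]), array([0.5939, 0.1314]), array([594.4, 131.7,  48.2,  48.3,   9.8]))
grape (725, array([ 0.6986, -0.2724,  0.0439,  0.0604]), array([ 0.6957, -0.2711]), array([ 698.5, -272.5,   86.1,   83.4,   42.9]))
cup (901, array([ 0.4108, -0.0001,  0.0924,  0.0447]), array([ 0.4214, -0.0011]), array([412.6, -14.3, 179.5, 138.9,  12.1]))
plate (3950, array([0.508 , 0.3302, 0.1052, 0.0478]), array([0.5073, 0.3295]), array([509.2, 331.1, 148.8, 157.2,   6.9]))
sidefloor (5309, array([ 0.468 , -0.318 ,  0.1001,  0.0013]), array([ 0.4666, -0.3174]), array([ 467.8, -318.8,  198.5,  197.9,   46.2]))
panrim ((557.234619140625, 20.446319580078125), (325.7626953125, 175.59967041015625), 88.10258483886719)
(94, array([0.5139, 0.3267, 0.0157, 0.115 ]), array([0.5101, 0.3288]), array([513.9, 329.1,  25.8,  26.7,  34.6]))
46.275 [-0.1015 -0.3498  0.1959]
```

View pics/top9.png

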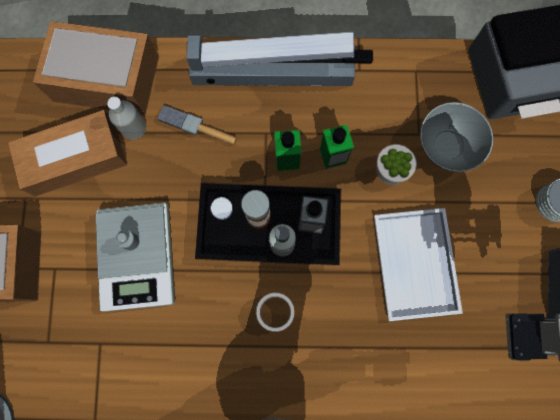

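View pics/scene9.png

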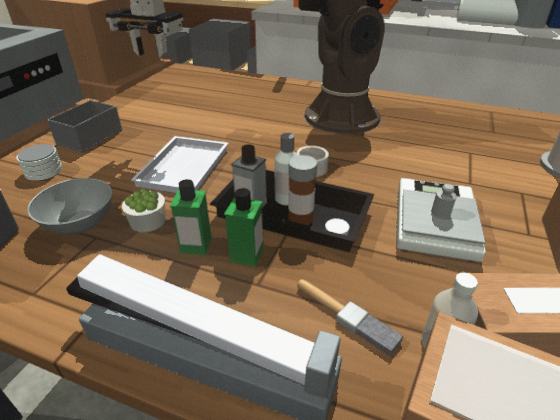

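Both views show the bottle (282,240), can (314,213) and jar (255,207) upright back in the deep pan, the weight mid-plate at (126,240), and the tin and tub unmoved. Handing in.

```bash
python3 -c "
from cell import arm
print(arm.sign_off())"
```

```text
the job is handed in; nothing more can be done
None
```

The job is done and handed in at about 46 s on the robot's clock. I moved the can, bottle and jar upright into the side pan, stood the check weight on the scale plate, then put the jar, bottle and can back in the deep pan.

**Final checks, top and wrist cameras:**
- **Back in the deep pan:** the bottle and can are about 1 mm from where they started. The jar is about 1–2 mm off in y. The can's yaw is unchanged to about 1°.
- **Check weight:** its top measures within about 2 mm of the plate's centre in most top-camera readings. One last circle-fit reading was about 6 mm off. It also had an oversized radius, which points to stray depth pixels.
- **Bystanders:** the grape tub has not moved. The tin's first circle fit was distorted by stray points, but its mean position is the same before and after. The green cans look unmoved in the pictures.
- **Gripper:** it is open and clear of everything, with about 0 N at the wrist. The set-downs read at most about 13 N at the wrist.

**Disagreement:** at the start the scene camera put things 3–5 mm off the other two in y. I went with the top and wrist cameras, which agreed with each other.

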